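# Refit the toothed sample wheel on the analyser's drive

### The arm

A 6-joint arm with a two-finger parallel gripper is mounted at the origin on the work surface. World frame = base frame: x ahead of the robot, y to its left, z up, the work surface at z = 0. Lengths are in m, angles in degrees, forces in N, time in s.
With the tool pointing down it reaches from about 0.3 to 0.75 m from the base axis. Payload 8.5 kg.
Tool frame: the origin (TCP) lies midway between the tips of the shut fingers; the grasp point (between the pads) lies 19 mm behind it; z points along the fingers, y is the direction in which the jaws open and shut (so a half turn about z gives the same grasp; the last joint's range is limited). The gripper opens to 85 mm and grips with 20 to 120 N. Pads are 22 mm wide; open, the fingers measure 114 mm over their backs; the gripper's body (76 mm by 85 mm) begins 54 mm behind the grasp point. The pads swing forward as they close: fully open they stand 13 mm farther back than shut.
Start: joints at [-83.039, 21.807, 74.336, -0, 83.858, -12.336], TCP at [0.182, -0.519, 0.231] pointing down, gripper open.
Joint ranges: [-178.18, 178.18], [-50.72, 133.34], [12.68, 142.11], [-81.47, 261.47], [9.98, 163.14], [-165.26, 165.26]. Speed limits (degrees/s): [136.94, 136.94, 180, 180, 180, 180].

### API

Orientations are given as a 3x3 rotation matrix whose columns are the frame's x, y, z axes.
In Python, from rig import env, eyes, close_job gives the robot as it stands.
- The arm moves only by the tool jog_arm, never from a script. Its argument "deltas" is one flat list of numbers, 7 for each row, row after row: the shift along the tool's x, y, z in units of 0.75 m (1.0 is 0.75 m), then the turn, a rotation vector about the tool's x, y, z in units of 180 degrees (1.0 is 180 degrees), then the gripper command: -1 is fully open, 1 is shut, values between are in proportion. In form: [dx, dy, dz, ax, ay, az, fingers, dx, dy, dz, ax, ay, az, fingers, ...]. A call has 1 to 12 rows; each row is the pose to reach, as a shift and turn from the pose commanded when the call began, along the tool's axes at that moment, turning the shorter way round; what a row does not reach only later rows make up. A row lasts 1/12 s, in which the tool goes at most 41.7 mm and 7.16 degrees, less where a joint would pass 70% of its speed; a pose out of reach is approached as far as the arm can. A call with a number of a shift or a turn outside -1 to 1 is refused whole. A call with a gripper value outside its range is refused whole. The fingers move at their own pace and stop on an object; "grip_force" is the grip in N (left out, the last holds). Time passes only in rows, so rows that repeat a pose let the fingers close. It gives the time, the measured TCP pose, the force and the opening at its end, in the units of the state.
- env.observe(): the state, without advancing time (a new reading comes with each control period).
- eyes.get_image(name): name is "side" or "top"; returns the picture (480x640x3 uint8, red, green, blue); there is no depth.
- eyes.camera_params(name): a dict with "intrinsics" (3x3 intrinsics, pixels), "k1" (the pictures are not rectified: a ray, as slopes to the right and down, at radius r is drawn at 1 + k1 r^2 times it, then the intrinsics apply), "R" (3x3) and "t" (3): a world point X has camera coordinates R X + t. Camera axes: x right, y down, z forward; pixel columns grow to the right and rows downward; lengths in m; the calibration is good to about 2 mm. A picture is of the moment at which its call begins. camera_params takes no time and is no camera call.
- close_job(): hands the job in, once; it reports no verdict.
The state is a dict: "time_s": time; "q": joint angles; "qvel": joint speeds; "joint_efforts": joint torques, N m; "position": TCP position; "tool_rot": TCP orientation; "ft_force": force on the tool from outside, world axes, zero at the start; "wrist_torque": the same for the moment, N m; "grip_width": finger opening in m.
Only numpy, scipy, OpenCV 4.12 (cv2) and the standard library are available. Lean on these libraries where they do the work, as an engineer would, in place of code of your own. Each camera call takes 0.05 s, during which the arm holds its last target.

### The job

Take the large sample wheel that has teeth around its rim by its handle and fit it over the steel spindle of the white drive module, rocking it about its axis as needed so that its teeth drop in between those of the stationary grey gear. Keep hold of it until it is fully down on the plate, then let go; leave the smooth-rimmed wheel and the small wheel where they are.

Things in the scene. Friction and masses are not known exactly. Their poses are not given: they have to be found in the camera images.
- wheel_grip (a point): In the handle bar of the loose white toothed wheel, on its axis, 52 mm above its underside. Disc 16 thick, 80 mm across at the roots, 108 over 8 teeth 14 wide, 0.16 kg; hub 40 across up to 30; on it the bar, 50 long (x), 16 thick (y), from 30 to 68 above the underside. z up; one tooth points along x, the rest every 45 degrees. Bore from below: 24 across, 28 deep.
- seat (a point): On the spindle axis at the top of the fixed white drive plate (200 x 132, 30 mm high), where the wheel's underside rests. z up. Spindle 20 across, 28 tall, last 12 tapering to 8. Grey gear, does not turn, centre 84 mm along x: 82 across, 6 teeth 11 wide, 14 high, one pointing back at the spindle. Meshed, the wheel's x is 22.5 degrees (plus any 45s) from this x, with 7 degrees of play either way.
- plain_grip (a point): Bystander: the same point, 52 mm up in the handle bar, of the white wheel 108 mm across with a smooth rim and no teeth; 68 mm tall, same disc thickness, hub and handle. z up, x along the bar.
- small_grip (a point): Bystander: the same point, 52 mm up in the handle bar, of the small white wheel, 78 mm over its 6 teeth; 68 mm tall, same disc thickness, hub and handle. z up, x along the bar.
Mind the look-alikes: they are no part of the job. Of the things that look like the part that bears seat, the middle-sized one is meant.

How it is judged (in metres and radians):
On the way:
1. the toothed wheel is down on the plate, teeth meshed, while the fingers still hold it (z of wheel_grip in the frame of seat below 0.06 m and horizontal distance between wheel_grip and seat below 0.01 m and angle between wheel_grip's own z axis and vertical below 0.08 rad and contact force between the fingers and wheel above 1 N), for 0.1 s.
At the end, for the whole second after the job is handed in: The toothed wheel sits on the spindle, meshed: underside within 4 mm of the plate, axis within 10 mm of the spindle and 0.08 rad of upright, having been held until within 8 mm of the plate. The smooth and the small wheel lie within 30 mm of where they began (z of wheel_grip in the frame of seat below 0.056 m and horizontal distance between wheel_grip and seat below 0.01 m and angle between wheel_grip's own z axis and vertical below 0.08 rad and distance of each of plain_grip, small_grip from where it was at the start of the episode below 0.03 m); the robot touches nothing.
It fails at once if the smooth-rimmed or the small wheel is moved more than 30 mm (not (distance of each of plain_grip, small_grip from where it was at the start of the episode below 0.03 m)).
It also fails if it takes over 38 s, if anything falls off the work surface, if the arm or the gripper's body presses on something with over 40 N, if the wrist force passes 120 N, or if a joint passes its speed limit or range.

## Working session

There is one attempt and no reset: what is moved stays moved. The work goes in short steps, Python scripts to look and compute and a tool call to move; the robot and the scene stay as the last step left them, time stands still between calls to the robot, and variables do not carry over. Pictures are saved under pics/ and viewed, and the job is handed in when it is done.

Besides the shell and the picture viewer there is one more tool, called after ">>>" in YAML: its name, and indented under it one key for each argument. jog_arm: Moves the arm, as the interface text tells. Its arguments: {"type":"object","properties":{"deltas":{"type":"array"},"grip_force":{"type":"number"}},"required":["deltas"]}

```bash
ls; mkdir -p pics
python3 - <<'E'
from rig import env,eyes
import cv2
for n in("side","top"):
    cv2.imwrite(f"pics/{n}0.png",eyes.get_image(n)[:,:,::-1]); print(n,eyes.camera_params(n))
print(env.observe())
E
```

```text
pics
side {'intrinsics': array([[526.58995665,   0.        , 320.24745779],
       [  0.        , 526.58995665, 232.91739897],
       [  0.        ,   0.        ,   1.        ]]), 'k1': -0.0001523220144316657, 'R': array([[ 0.96841911, -0.24928043,  0.00486796],
       [-0.18378419, -0.72689716, -0.66169773],
       [ 0.1684868 ,  0.63990608, -0.7497549 ]]), 't': array([-0.49066699,  0.12975178,  1.43419386])}
top {'intrinsics': array([[545.61114438,   0.        , 316.29869274],
       [  0.        , 545.61114438, 237.7294492 ],
       [  0.        ,   0.        ,   1.        ]]), 'k1': -0.16345167315944595, 'R': array([[ 2.34902460e-03, -9.99996417e-01,  1.28409723e-03],
       [-9.83210631e-01, -2.54388699e-03, -1.82456528e-01],
       [ 1.82459140e-01, -8.33943178e-04, -9.83213083e-01]]), 't': array([-0.03541943,  0.48264069,  1.40721847])}
{'time_s': 0.1, 'q': array([-8.30385993e+01,  2.18381964e+01,  7.43788993e+01, -1.40706767e-03,
        8.38566274e+01, -1.23358122e+01]), 'qvel': array([ 0.09253011, -0.08266646, -0.1105516 , -0.01837907,  0.03797272,
        0.11794546]), 'joint_efforts': array([ 4.35052250e-03, -4.49223840e+01, -2.31653434e+01, -1.86997449e-04,
        3.67514323e-03, -1.54235238e-05]), 'position': array([ 0.18171777, -0.5188457 ,  0.23077241]), 'tool_rot': array([[ 9.43816177e-01,  3.30470865e-01, -1.80187167e-04],
       [ 3.30470818e-01, -9.43815350e-01,  1.27426623e-03],
       [ 2.51044450e-04, -1.26221968e-03, -9.99999172e-01]]), 'ft_force': array([ 0.91758927,  0.21239425, -0.40953074]), 'wrist_torque': array([0.03461532, 0.01406915, 0.01624978]), 'grip_width': 0.08559120953312573}
```

View pics/side0.png

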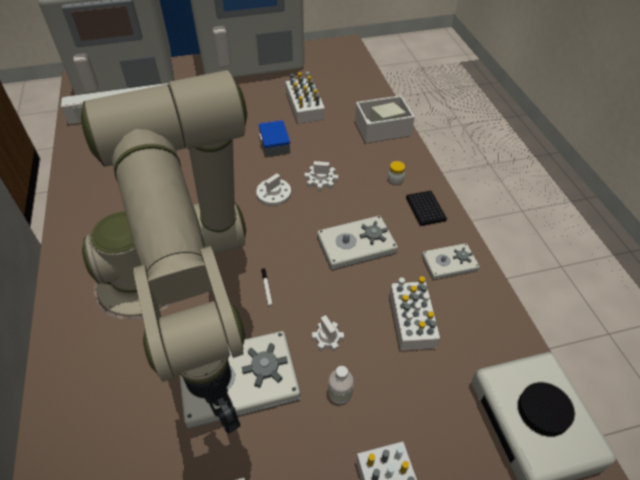

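View pics/top0.png

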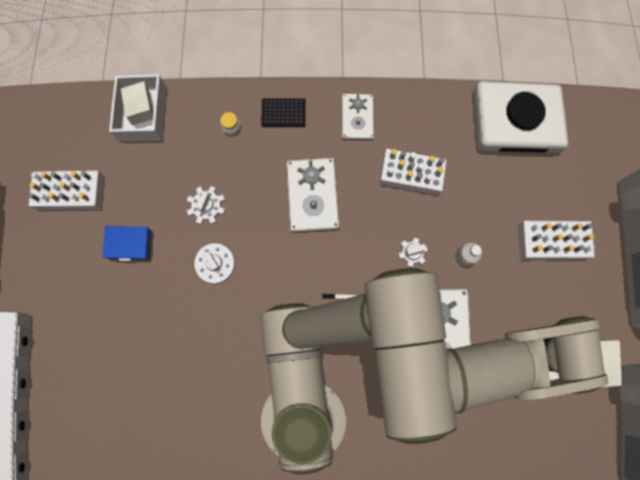

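Wheel candidates in the top view are a toothed one at (206,205), a smooth-rimmed one at (214,263) and a small toothed one at (413,252). The large toothed wheel should be the one at (206,205). There are drive modules at (455,320), which is large, (313,195), which is middle-sized, and (358,115), which is small, so the middle one at (313,195) is meant. I'll confirm both in enlarged crops.

Run:
```python
import cv2,numpy as np
t=cv2.imread("pics/top0.png");s=cv2.imread("pics/side0.png")
def crop(im,x,y,w,h,k):return cv2.resize(im[y:y+h,x:x+w],None,fx=k,fy=k,interpolation=cv2.INTER_CUBIC)
cv2.imwrite("pics/c1.png",np.hstack([crop(t,180,180,50,75,8),crop(t,280,150,50,75,8)][:2]))
cv2.imwrite("pics/c1b.png",crop(t,280,150,65,85,7))
cv2.imwrite("pics/c2.png",crop(s,300,155,50,40,15))
cv2.imwrite("pics/c3.png",crop(s,310,210,95,60,8))
```

```text
(no output)
```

View pics/c1.png

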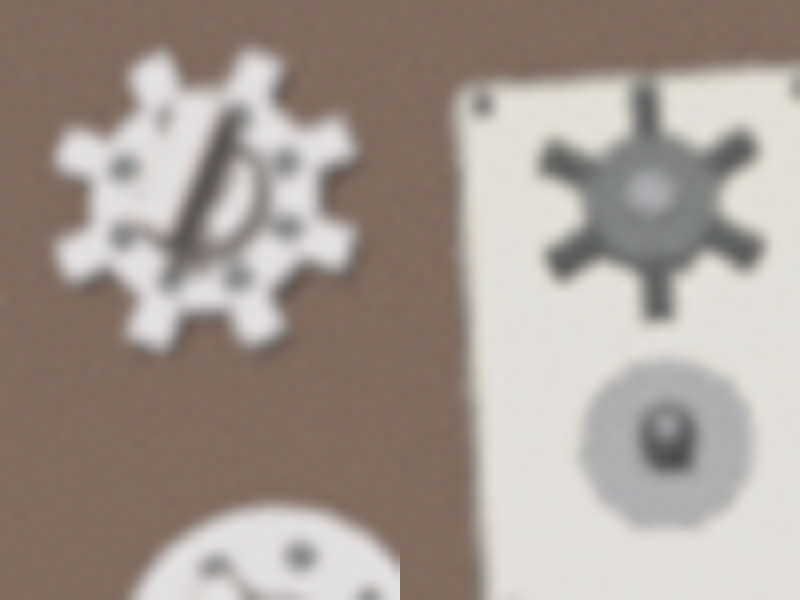

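View pics/c1b.png

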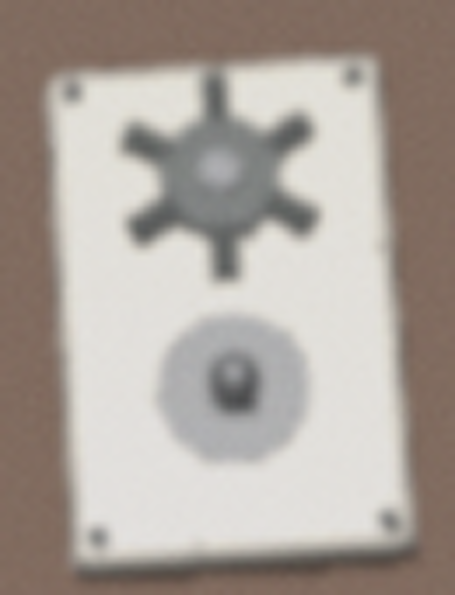

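View pics/c2.png

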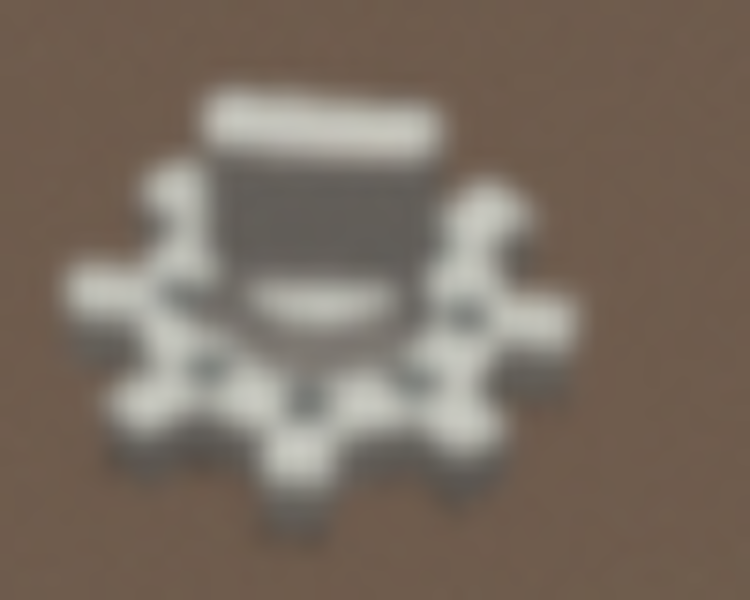

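View pics/c3.png

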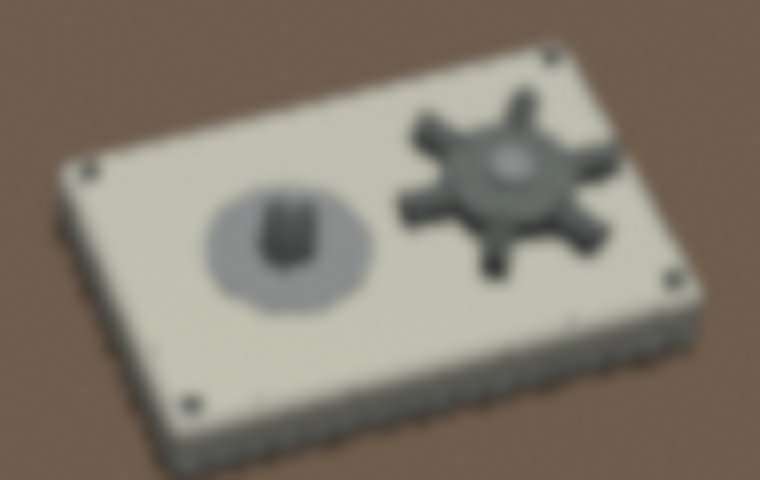

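The crops confirm it. The wheel at (206,205) has 8 teeth and matches the large toothed one. The module at (313,195) has a 6-tooth gear with one tooth pointing at the spindle. Next I'll fit the poses in both views.

```bash
cat > h.py <<'E'
import numpy as np,cv2
from scipy.optimize import least_squares,minimize
from rig import env,eyes
P={n:eyes.camera_params(n) for n in("side","top")}
def proj(n,X):
    p=P[n];c=np.atleast_2d(X)@p["R"].T+p["t"];s=c[:,:2]/c[:,2:];s=s*(1+p["k1"]*(s**2).sum(1,keepdims=True))
    K=p["intrinsics"];return s*[K[0,0],K[1,1]]+[K[0,2],K[1,2]]
def ray(n,uv,z):
    f=lambda q:(proj(n,[q[0],q[1],z])[0]-uv)
    return least_squares(f,[.5,0]).x
def un(c,o,k): return np.array(o)+(np.array(c,float)+.5)/k-.5
def rz(a):c,s=np.cos(a),np.sin(a);return np.array([[c,-s,0],[s,c,0],[0,0,1]])
S=8
def ren(n,prisms,pos,yaw,box):
    x0,y0,w,h=box;m=np.zeros((h*S,w*S),np.uint8)
    for poly,z0,z1 in prisms:
        g=[]
        for z in(z0,z1):
            X=np.c_[poly,np.full(len(poly),z)]@rz(yaw).T+pos
            g.append(((proj(n,X)-[x0,y0]+.5)*S).astype(np.int32))
        cv2.fillPoly(m,[g[0]],255);cv2.fillPoly(m,[g[1]],255)
        for i in range(len(poly)):
            j=(i+1)%len(poly);cv2.fillConvexPoly(m,cv2.convexHull(np.array([g[0][i],g[0][j],g[1][i],g[1][j]])),255)
    return cv2.GaussianBlur(cv2.resize(m,(w,h),interpolation=cv2.INTER_AREA),(0,0),.8)/255.
def circ(r):a=np.arange(48)*np.pi/24;return np.c_[r*np.cos(a),r*np.sin(a)]
def rect(x0,x1,y0,y1):return np.array([[x0,y0],[x1,y0],[x1,y1],[x0,y1]])
wheel=[(circ(.04),0,.016),(circ(.02),.016,.03),(rect(-.025,.025,-.008,.008),.03,.068)]
for i in range(8):wheel.append(((np.c_[rect(.036,.054,-.007,.007),np.zeros(4)]@rz(i*np.pi/4).T)[:,:2],0,.016))
E
cat > fit.py <<'E'
from h import *
im={n:cv2.imread(f"pics/{n}0.png").astype(float) for n in P}
def mask(n,box):
    x,y,w,h=box;c=im[n][y:y+h,x:x+w]; d=c[...,2]-c[...,0]  # R-B : brown high
    bg=np.median(np.r_[d[0],d[-1]]); return np.clip((bg-d)/(bg-4),0,1)
# wheel
boxes={"top":(180,178,52,50),"side":(298,155,48,40)}
M={n:mask(n,b) for n,b in boxes.items()}
def cost(q,ns=("top","side")):
    return sum(((ren(n,wheel,[q[0],q[1],0],q[2],boxes[n])-M[n])**2).mean() for n in ns)
x0=ray("top",un((203,197),(180,180),8),.016)
a,b=ray("top",un((232,112),(180,180),8),.05),ray("top",un((180,262),(180,180),8),.05)
y0=np.arctan2(*(a-b)[::-1]);print("init",x0,np.degrees(y0))
for ns in(("top","side"),("top",),("side",)):
    r=minimize(cost,[*x0,y0],args=(ns,),method="Nelder-Mead",options=dict(initial_simplex=[[*x0,y0],[x0[0]+.006,x0[1],y0],[x0[0],x0[1]+.006,y0],[*x0,y0+.1]],xatol=1e-4))
    print(ns,r.x[:2],np.degrees(r.x[2]),r.fun)
# plate
scr={"top":un([(71,92),(352,76),(389,520),(97,537)],(280,150),7),"side":un([(90,172),(552,55),(674,280),(191,405)],(310,210),8)}
for n in scr:
    print(n,np.round([ray(n,u,.03) for u in scr[n]],4).tolist())
ring={"top":un((233,388),(280,150),7),"side":un((289,248),(310,210),8)}
for n in ring:print("ring",n,ray(n,ring[n],.03))
gt=un([(213,75),(308,128),(313,225),(226,275),(137,235),(125,137)],(280,150),7)
g=np.array([ray("top",u,.044) for u in gt]);print("gear tips",g.round(4).tolist(),g.mean(0))
boxp={"top":(280,150,66,90),"side":(310,210,96,66)}
M2={n:mask(n,b) for n,b in boxp.items()}
pl=[(rect(-.1,.1,-.066,.066),0,.03)]
c=lambda q,ns:sum(((ren(n,pl,[q[0],q[1],0],q[2],boxp[n])-M2[n])**2).mean() for n in ns)
q0=[.63,-.0,0.]
for ns in(("top","side"),("top",),("side",)):
    x,y=ray("top",(313,194),.03)
    r=minimize(c,[x,y,.05],args=(ns,),method="Nelder-Mead",options=dict(initial_simplex=[[x,y,.05],[x+.01,y,.05],[x,y+.01,.05],[x,y,.15]],xatol=1e-4))
    print("plate",ns,r.x[:2],np.degrees(r.x[2]),r.fun)
E
python3 fit.py
```

```text
init [0.58153958 0.27390779] -16.5529194631886
('top', 'side') [0.58074099 0.27412923] -20.056592290246833 0.015044710614260784
('top',) [0.58176862 0.27382289] -20.01662986306243 0.004641089226037322
('side',) [0.57939481 0.27488128] -20.113837952429456 0.008033080225554271
top [[0.6964, 0.0398], [0.7033, -0.0713], [0.5236, -0.0851], [0.5167, 0.0276]]
side [[0.5155, 0.0282], [0.6954, 0.0424], [0.7022, -0.0715], [0.5223, -0.0839]]
ring top [ 0.57590141 -0.02466943]
ring side [ 0.57483812 -0.02397039]
gear tips [[0.6988, -0.0164], [0.6771, -0.0537], [0.6377, -0.0556], [0.6175, -0.0219], [0.6335, 0.0127], [0.6733, 0.0178]] [ 0.65632025 -0.01950601]
plate ('top', 'side') [ 0.60824734 -0.02250496] 3.774354919662364 0.049958616870033154
plate ('top',) [ 0.60886362 -0.02228276] 3.8131469340770687 0.013048066206082353
plate ('side',) [ 0.60761819 -0.02286077] 4.006902799799493 0.036529624265531135
```

```bash
cat > go.py <<'E'
import sys
from h import *
from scipy.spatial.transform import Rotation as Ro
def delta(x,y,z,yaw):
    o=env.observe();R=np.array(o["tool_rot"]);a=np.radians(yaw)
    T=np.array([[np.cos(a),np.sin(a),0],[np.sin(a),-np.cos(a),0],[0,0,-1]])
    d=R.T@(np.array([x,y,z])-o["position"])/.75
    w=Ro.from_matrix(R.T@T).as_rotvec()/np.pi
    print("t",o["time_s"],"pos",np.round(o["position"],4),"yaw",round(np.degrees(np.arctan2(R[1,0],R[0,0])),2),"q",np.round(o["q"],1),"w",round(o["grip_width"],4),"F",np.round(o["ft_force"],1),"M",np.round(o["wrist_torque"],2))
    print("delta",np.round(np.r_[d,w],4).tolist())
delta(*map(float,sys.argv[1:5]))
E
python3 go.py .5812 .274 .2 160
```

```text
t 0.1 pos [ 0.1817 -0.5188  0.2308] yaw 19.3 q [-83.   21.8  74.4  -0.   83.9 -12.3] w 0.0856 F [ 0.9  0.2 -0.4] M [0.03 0.01 0.02]
delta [0.8521, -0.8217, 0.0423, -0.0001, -0.0005, -0.7817]
```

>>> jog_arm:
  deltas: [0.852,-0.822,0.04,0,0,-0.782,-1,0.852,-0.822,0.04,0,0,-0.782,-1,0.852,-0.822,0.04,0,0,-0.782,-1,0.852,-0.822,0.04,0,0,-0.782,-1,0.852,-0.822,0.04,0,0,-0.782,-1,0.852,-0.822,0.04,0,0,-0.782,-1,0.852,-0.822,0.04,0,0,-0.782,-1,0.852,-0.822,0.04,0,0,-0.782,-1,0.852,-0.822,0.04,0,0,-0.782,-1,0.852,-0.822,0.04,0,0,-0.782,-1,0.852,-0.822,0.04,0,0,-0.782,-1,0.852,-0.822,0.04,0,0,-0.782,-1]
  grip_force: 60

```text
time_s: 1.1
position: [0.4068, -0.0707, 0.2144]
tool_rot: [[-0.269, 0.963, -0.0], [0.963, 0.269, -0.0], [-0.0, -0.0, -1.0]]
ft_force: [0.1, -1.8, 0.5]
grip_width: 0.0856
```

```bash
python3 go.py .5812 .274 .2 160
```

```text
t 1.1 pos [ 0.4068 -0.0707  0.2144] yaw 105.58 q [-26.4   8.9  95.9  -0.   75.3 -42. ] w 0.0856 F [ 0.1 -1.8  0.5] M [-0.06 -0.03  0.04]
delta [0.3802, 0.3474, 0.0192, -0.0, 0.0, -0.3023]
```

>>> jog_arm:
  deltas: [0.38,0.347,0.02,0,0,-0.302,-1,0.38,0.347,0.02,0,0,-0.302,-1,0.38,0.347,0.02,0,0,-0.302,-1,0.38,0.347,0.02,0,0,-0.302,-1,0.38,0.347,0.02,0,0,-0.302,-1,0.38,0.347,0.02,0,0,-0.302,-1,0.38,0.347,0.02,0,0,-0.302,-1,0.38,0.347,0.02,0,0,-0.302,-1,0.38,0.347,0.02,0,0,-0.302,-1,0.38,0.347,0.02,0,0,-0.302,-1,0.38,0.347,0.02,0,0,-0.302,-1,0.38,0.347,0.02,0,0,-0.302,-1]

```text
time_s: 2.1
position: [0.5823, 0.2707, 0.1986]
tool_rot: [[-0.938, 0.348, -0.001], [0.348, 0.938, -0.001], [0.001, -0.001, -1.0]]
ft_force: [-0.0, -0.5, -0.3]
grip_width: 0.0855
```

```bash
python3 go.py .5812 .274 .12 160
python3 - <<'E'
from h import *
for n in P: cv2.imwrite(f"pics/{n}1.png",eyes.get_image(n)[:,:,::-1])
E
```

```text
t 2.1 pos [0.5823 0.2707 0.1986] yaw 159.65 q [ 14.4  32.5  61.4  -0.   86.2 -55.3] w 0.0855 F [-0.  -0.5 -0.3] M [ 0.02  0.   -0.  ]
delta [0.0028, 0.0037, 0.1048, -0.0004, -0.0004, -0.0019]
```

View pics/side1.png

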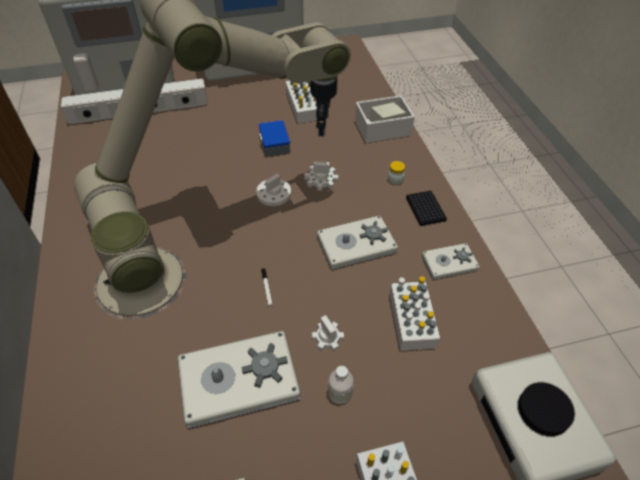

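View pics/top1.png

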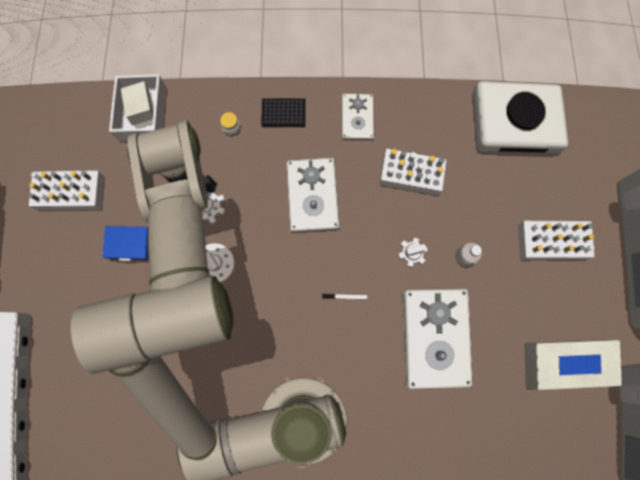

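>>> jog_arm:
  deltas: [0.003,0.004,0.1,0,0,-0.002,-1,0.003,0.004,0.1,0,0,-0.002,-1,0.003,0.004,0.1,0,0,-0.002,-1,0.003,0.004,0.1,0,0,-0.002,-1,0.003,0.004,0.1,0,0,-0.002,-1,0.003,0.004,0.1,0,0,-0.002,-1]

```text
time_s: 2.7
position: [0.5827, 0.274, 0.1273]
tool_rot: [[-0.939, 0.343, 0.004], [0.343, 0.939, 0.001], [-0.004, 0.003, -1.0]]
ft_force: [0.3, -0.7, 0.8]
grip_width: 0.0854
```

```bash
python3 go.py .5812 .274 .038 160
```

```text
t 2.7 pos [0.5827 0.274  0.1273] yaw 159.93 q [ 14.7  35.8  67.5  -0.   76.5 -55.3] w 0.0854 F [ 0.3 -0.7  0.8] M [ 0.05 -0.01 -0.04]
delta [0.0024, -0.0011, 0.1191, 0.0008, 0.0012, -0.0004]
```

>>> jog_arm:
  deltas: [0.002,-0.001,0.04,0,0,0,-1,0.002,-0.001,0.08,0,0,0,-1,0.002,-0.001,0.1,0,0,0,-1,0.002,-0.001,0.118,0,0,0,-1,0.002,-0.001,0.118,0,0,0,-1,0.002,-0.001,0.118,0,0,0,-1,0.002,-0.001,0.118,0,0,0,-1]

```text
time_s: 3.28
position: [0.581, 0.2742, 0.038]
tool_rot: [[-0.939, 0.343, 0.003], [0.343, 0.939, 0.001], [-0.003, 0.002, -1.0]]
ft_force: [-0.3, 0.3, 0.6]
grip_width: 0.0851
```

```bash
python3 go.py .5812 .274 .038 160
python3 - <<'E'
from h import *
for n,b in(("side",(270,110,100,100)),("top",(170,160,80,80))):
    x,y,w,h=b; cv2.imwrite(f"pics/{n}2.png",cv2.resize(eyes.get_image(n)[y:y+h,x:x+w,::-1],None,fx=6,fy=6,interpolation=cv2.INTER_CUBIC))
E
```

```text
t 3.2833 pos [0.581  0.2742 0.038 ] yaw 159.96 q [ 14.7  41.2  73.2  -0.   65.4 -55.2] w 0.0851 F [-0.3  0.3  0.6] M [-0.05  0.02 -0.03]
delta [-0.0003, -0.0002, 0.0, 0.0006, 0.0009, -0.0002]
```

View pics/side2.png

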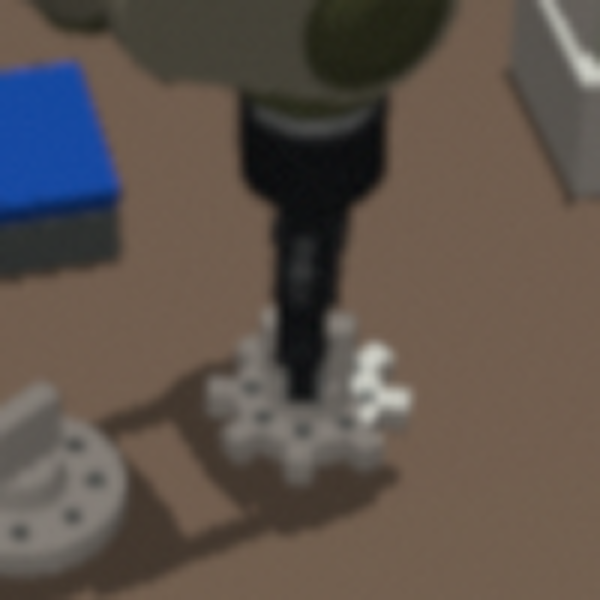

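The side crop shows the near finger centred on the wheel at about (300,390), and nothing is touching yet. I'll close the gripper now.

>>> jog_arm:
  deltas: [0,0,0,0.0006,0.0009,0,1,0,0,0,0.0006,0.0009,0,1,0,0,0,0.0006,0.0009,0,1,0,0,0,0.0006,0.0009,0,1,0,0,0,0.0006,0.0009,0,1,0,0,0,0.0006,0.0009,0,1,0,0,0,0.0006,0.0009,0,1,0,0,0,0.0006,0.0009,0,1,0,0,0,0.0006,0.0009,0,1,0,0,0,0.0006,0.0009,0,1]
  grip_force: 70

```text
time_s: 4.22
position: [0.5801, 0.274, 0.0361]
tool_rot: [[-0.939, 0.343, -0.003], [0.343, 0.939, -0.001], [0.003, -0.002, -1.0]]
ft_force: [0.2, -0.6, 1.9]
grip_width: 0.0154
```

```bash
python3 go.py .5812 .274 .16 160
```

```text
t 4.2167 pos [0.5801 0.274  0.0361] yaw 159.96 q [ 14.7  41.4  73.1   0.   65.6 -55.2] w 0.0154 F [ 0.2 -0.6  1.9] M [ 0.08 -0.01  0.04]
delta [-0.001, 0.0002, -0.1652, -0.0005, -0.0008, -0.0002]
```

>>> jog_arm:
  deltas: [0,0,-0.03,0,0,0,1,0,0,-0.06,0,0,0,1,0,0,-0.1,0,0,0,1,0,0,-0.15,0,0,0,1,0,0,-0.165,0,0,0,1,0,0,-0.165,0,0,0,1,0,0,-0.165,0,0,0,1]

```text
time_s: 4.8
position: [0.58, 0.274, 0.159]
tool_rot: [[-0.939, 0.343, -0.004], [0.343, 0.939, -0.001], [0.003, -0.002, -1.0]]
ft_force: [0.3, -0.3, -2.1]
grip_width: 0.0151
```

```bash
python3 go.py .5755 -.0245 .16 161.6
```

```text
t 4.8 pos [0.58  0.274 0.159] yaw 159.96 q [ 14.7  34.2  65.    0.   81.  -55.2] w 0.0151 F [ 0.3 -0.3 -2.1] M [ 0.03 -0.03  0.03]
delta [-0.1307, -0.376, -0.0009, -0.0007, -0.0011, -0.0091]
```

>>> jog_arm:
  deltas: [-0.131,-0.376,0,-0.0006,-0.001,-0.009,1,-0.131,-0.376,0,-0.0006,-0.001,-0.009,1,-0.131,-0.376,0,-0.0006,-0.001,-0.009,1,-0.131,-0.376,0,-0.0006,-0.001,-0.009,1,-0.131,-0.376,0,-0.0006,-0.001,-0.009,1,-0.131,-0.376,0,-0.0006,-0.001,-0.009,1,-0.131,-0.376,0,-0.0006,-0.001,-0.009,1,-0.131,-0.376,0,-0.0006,-0.001,-0.009,1,-0.131,-0.376,0,-0.0006,-0.001,-0.009,1,-0.131,-0.376,0,-0.0006,-0.001,-0.009,1,-0.131,-0.376,0,-0.0006,-0.001,-0.009,1,-0.131,-0.376,0,-0.0006,-0.001,-0.009,1]

```text
time_s: 5.8
position: [0.5758, -0.0228, 0.1594]
tool_rot: [[-0.949, 0.314, -0.001], [0.314, 0.949, 0.0], [0.001, 0.0, -1.0]]
ft_force: [0.0, 0.9, -2.1]
grip_width: 0.0151
```

```bash
python3 go.py .5755 -.0245 .16 161.6
python3 - <<'E'
from h import *
o=env.observe()
for n,b in(("side",(290,140,120,120)),("top",(260,130,110,110))):
    x,y,w,h=b; im=eyes.get_image(n)[:,:,::-1];cv2.imwrite(f"pics/{n}3f.png",im);cv2.imwrite(f"pics/{n}3.png",cv2.resize(im[y:y+h,x:x+w],None,fx=5,fy=5,interpolation=cv2.INTER_CUBIC))
E
```

```text
t 5.8 pos [ 0.5758 -0.0228  0.1594] yaw 161.7 q [-14.   27.8  76.8   0.   75.4 -85.7] w 0.0151 F [ 0.   0.9 -2.1] M [-0.01  0.03 -0.08]
delta [-0.0003, -0.0023, -0.0008, 0.0001, -0.0003, 0.0005]
```

View pics/side3.png

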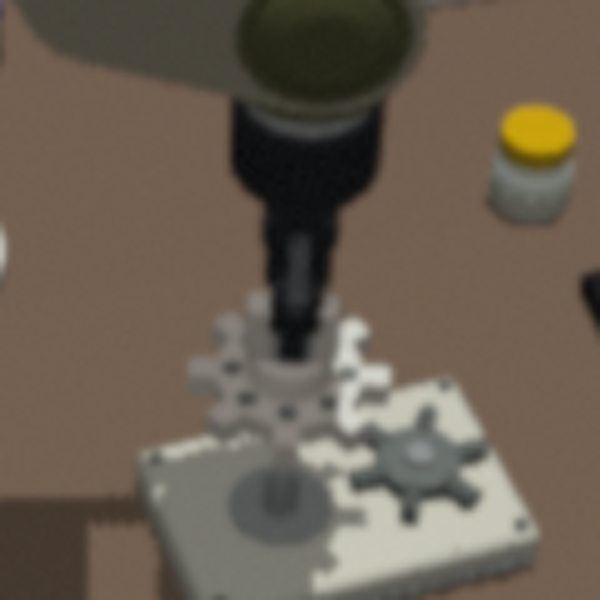

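View pics/top3.png

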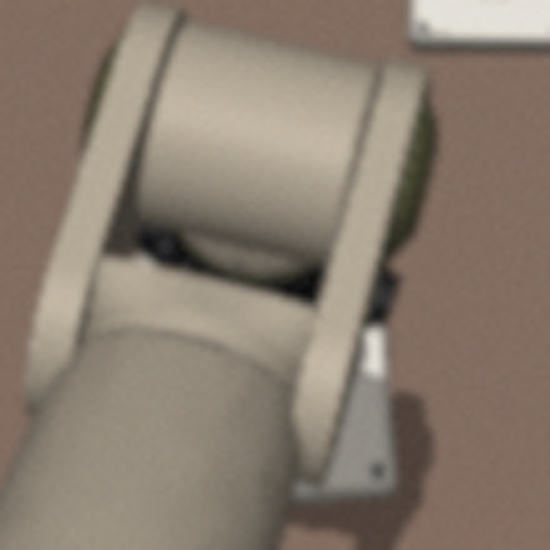

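Run:
```python
from h import *
im=cv2.imread("pics/side3f.png");b=(290,140,120,120);k=6
v=cv2.resize(im[b[1]:b[1]+b[3],b[0]:b[0]+b[2]],None,fx=k,fy=k,interpolation=cv2.INTER_CUBIC)[200:650,80:530]
v=cv2.resize(v,None,fx=1.3,fy=1.3)
for poly,z0,z1 in wheel:
  for z in ([z1] if len(poly)==4 and z1<.02 else []):
    X=np.c_[poly,np.full(len(poly),z)]@rz(np.radians(-18.3)).T+[.5758,-.0228,.1233]
    u=((((proj("side",X)-b[:2]+.5)*k-.5)-[80,200])*1.3).astype(np.int32);cv2.polylines(v,[u],True,(0,0,255),1)
cv2.imwrite("pics/ov.png",v)
```

```text
(no output)
```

View pics/ov.png

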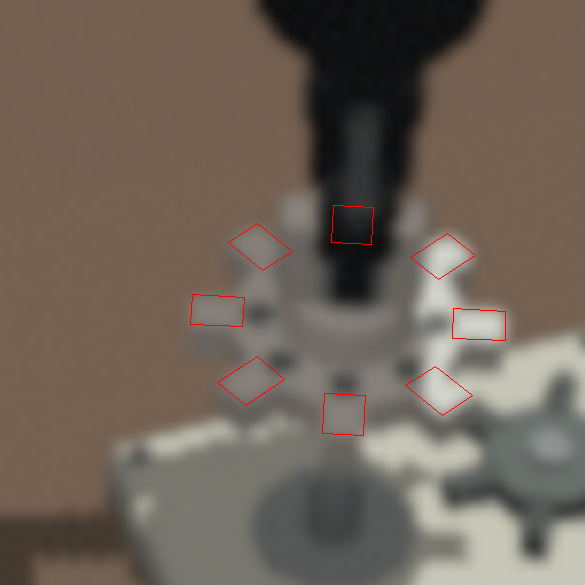

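The overlay at TCP (0.5758, -0.0228) matches the held wheel to about 1 mm, with the front tooth at (343,413). The wheel is therefore centred under the TCP with its underside at TCP z minus 0.036. I'll start down.

```bash
python3 go.py .5754 -.0244 .1 161.6
```

```text
t 5.9 pos [ 0.576  -0.0231  0.1597] yaw 161.69 q [-14.1  27.8  76.7   0.   75.5 -85.8] w 0.0148 F [ 0.1 -0.2 -1.9] M [0.   0.   0.03]
delta [0.0002, -0.0019, 0.0797, 0.0, -0.0, 0.0005]
```

>>> jog_arm:
  deltas: [0,-0.002,0.03,0,0,0.0005,1,0,-0.002,0.06,0,0,0.0005,1,0,-0.002,0.08,0,0,0.0005,1,0,-0.002,0.08,0,0,0.0005,1,0,-0.002,0.08,0,0,0.0005,1,0,-0.002,0.08,0,0,0.0005,1]

```text
time_s: 6.4
position: [0.5762, -0.0256, 0.1011]
tool_rot: [[-0.948, 0.317, 0.002], [0.317, 0.948, -0.001], [-0.002, 0.0, -1.0]]
ft_force: [0.2, 0.3, -0.8]
grip_width: 0.0151
```

```bash
python3 go.py .5754 -.0244 .085 161.6
python3 - <<'E'
from h import *
b=(290,180,110,90)
x,y,w,h=b; im=eyes.get_image("side")[:,:,::-1];cv2.imwrite("pics/side4.png",cv2.resize(im[y:y+h,x:x+w],None,fx=6,fy=6,interpolation=cv2.INTER_CUBIC))
E
```

```text
t 6.4 pos [ 0.5762 -0.0256  0.1011] yaw 161.52 q [-14.3  31.4  81.2   0.   67.3 -85.8] w 0.0151 F [ 0.2  0.3 -0.8] M [0.03 0.01 0.02]
delta [0.0016, 0.0012, 0.0214, 0.0001, 0.0007, -0.0004]
```

View pics/side4.png

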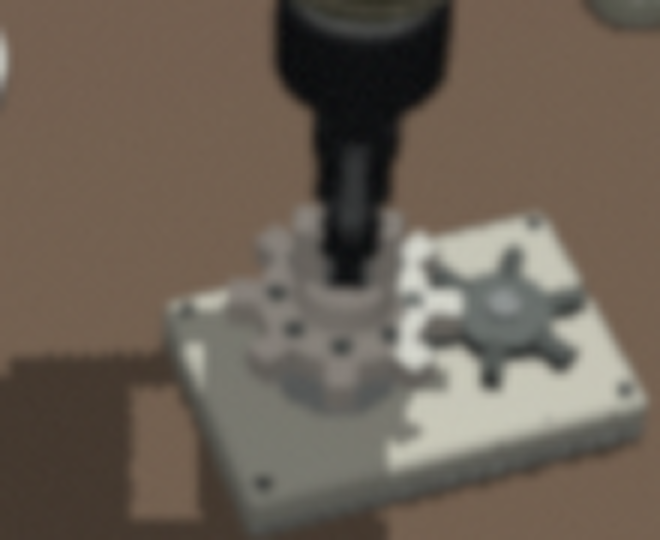

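>>> jog_arm:
  deltas: [0.001,0.001,0.005,0,0,0,1,0.001,0.001,0.01,0,0,0,1,0.001,0.001,0.015,0,0,0,1,0.001,0.001,0.02,0,0,0,1,0.001,0.001,0.022,0,0,0,1,0.001,0.001,0.022,0,0,0,1]

```text
time_s: 6.95
position: [0.5749, -0.0249, 0.0829]
tool_rot: [[-0.948, 0.317, -0.001], [0.317, 0.948, 0.0], [0.001, -0.0, -1.0]]
ft_force: [0.3, 0.4, -1.2]
grip_width: 0.0153
```

```bash
python3 go.py .5754 -.0244 .073 161.6
```

```text
t 6.95 pos [ 0.5749 -0.0249  0.0829] yaw 161.49 q [-14.3  32.6  82.5   0.   64.9 -85.8] w 0.0153 F [ 0.3  0.4 -1.2] M [-0.04  0.06  0.02]
delta [-0.0004, 0.0009, 0.0132, -0.0, -0.0002, -0.0006]
```

No contact yet. The bore is about 11 mm down over the spindle. I'll continue down through the mesh.

>>> jog_arm:
  deltas: [0,0.0005,0.003,0,0,0,1,0,0.0005,0.006,0,0,0,1,0,0.0005,0.009,0,0,0,1,0,0.0005,0.012,0,0,0,1,0,0.0005,0.013,0,0,0,1,0,0.0005,0.013,0,0,0,1]

```text
time_s: 7.45
position: [0.5751, -0.0246, 0.0734]
tool_rot: [[-0.948, 0.317, -0.0], [0.317, 0.948, 0.0], [0.0, 0.0, -1.0]]
ft_force: [-0.5, 0.7, -1.7]
grip_width: 0.0151
```

```bash
python3 go.py .5754 -.0244 .0655 161.6
```

```text
t 7.45 pos [ 0.5751 -0.0246  0.0734] yaw 161.49 q [-14.2  33.3  83.    0.   63.7 -85.7] w 0.0151 F [-0.5  0.7 -1.7] M [ 0.03 -0.04 -0.01]
delta [-0.0003, 0.0003, 0.0105, 0.0, -0.0001, -0.0006]
```

The wheel has passed the gear-top height of 0.080 with no force, so the teeth are meshing. Now the last 8 mm.

>>> jog_arm:
  deltas: [0,0,0.003,0,0,0,1,0,0,0.005,0,0,0,1,0,0,0.007,0,0,0,1,0,0,0.009,0,0,0,1,0,0,0.0105,0,0,0,1,0,0,0.0105,0,0,0,1,0,0,0.0105,0,0,0,1]

```text
time_s: 8.03
position: [0.5753, -0.0246, 0.0661]
tool_rot: [[-0.948, 0.317, 0.001], [0.317, 0.948, -0.0], [-0.001, 0.0, -1.0]]
ft_force: [-0.4, 0.5, 3.3]
grip_width: 0.0147
```

```bash
python3 go.py .5754 -.0244 .0655 161.6
```

```text
t 8.0333 pos [ 0.5753 -0.0246  0.0661] yaw 161.49 q [-14.2  33.9  83.5   0.   62.6 -85.7] w 0.0147 F [-0.4  0.5  3.3] M [0.04 0.3  0.02]
delta [-0.0, 0.0003, 0.0008, 0.0, 0.0002, -0.0006]
```

>>> jog_arm:
  deltas: [0,0,0.001,0,0,0,1,0,0,0.001,0,0,0,1,0,0,0.001,0,0,0,1,0,0,0.001,0,0,0,1]

```text
time_s: 8.37
position: [0.5754, -0.0246, 0.0661]
tool_rot: [[-0.948, 0.317, 0.001], [0.317, 0.948, -0.0], [-0.001, 0.0, -1.0]]
ft_force: [-2.9, 0.6, 8.6]
grip_width: 0.0152
```

```bash
python3 go.py .5754 -.0244 .0655 161.6
python3 - <<'E'
from h import *
b=(290,180,110,90)
x,y,w,h=b; im=eyes.get_image("side")[:,:,::-1];cv2.imwrite("pics/side5.png",cv2.resize(im[y:y+h,x:x+w],None,fx=6,fy=6,interpolation=cv2.INTER_CUBIC))
E
```

```text
t 8.3667 pos [ 0.5754 -0.0246  0.0661] yaw 161.5 q [-14.2  33.9  83.5  -0.   62.6 -85.7] w 0.0152 F [-2.9  0.6  8.6] M [0.1  0.71 0.04]
delta [0.0001, 0.0003, 0.0007, 0.0, 0.0004, -0.0006]
```

View pics/side5.png

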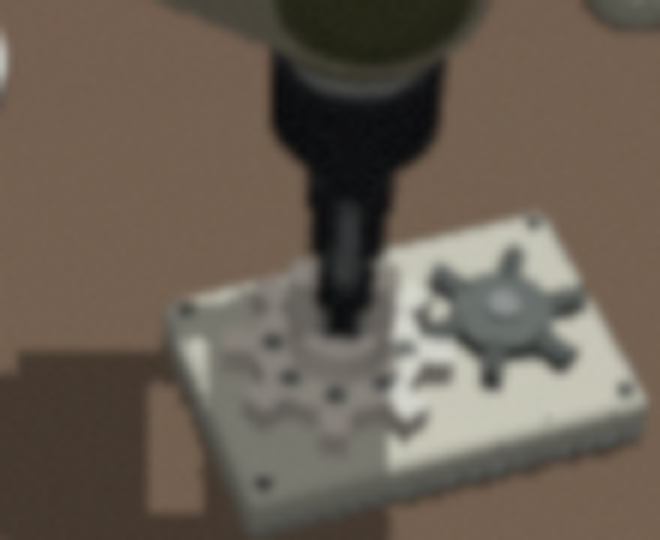

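The side crop shows the wheel flat on the plate at about (335,360), with the gear tooth at (430,315) between two of its teeth. Contact is stiff at the expected height of 0.066. Releasing now.

>>> jog_arm:
  deltas: [0,0,0,0,0,0,1,0,0,0,0,0,0,1,0,0,0,0,0,0,-1,0,0,0,0,0,0,-1,0,0,0,0,0,0,-1,0,0,0,0,0,0,-1,0,0,0,0,0,0,-1,0,0,0,0,0,0,-1,0,0,0,0,0,0,-1,0,0,0,0,0,0,-1,0,0,0,0,0,0,-1]

```text
time_s: 9.33
position: [0.5752, -0.0246, 0.065]
tool_rot: [[-0.948, 0.317, 0.0], [0.317, 0.948, -0.0], [-0.0, 0.0, -1.0]]
ft_force: [0.4, -0.1, 0.6]
grip_width: 0.0851
```

```bash
python3 go.py .5754 -.0244 .2 161.6
```

```text
t 9.3333 pos [ 0.5752 -0.0246  0.065 ] yaw 161.49 q [-14.2  33.9  83.5   0.   62.5 -85.7] w 0.0851 F [ 0.4 -0.1  0.6] M [-0.02  0.   -0.01]
delta [-0.0002, 0.0003, -0.1799, 0.0, 0.0001, -0.0006]
```

>>> jog_arm:
  deltas: [0,0,-0.03,0,0,0,-1,0,0,-0.07,0,0,0,-1,0,0,-0.12,0,0,0,-1,0,0,-0.18,0,0,0,-1,0,0,-0.22,0,0,0,-1,0,0,-0.22,0,0,0,-1,-0.15,-0.3,-0.22,0,0,0,-1,-0.15,-0.3,-0.22,0,0,0,-1,-0.15,-0.3,-0.22,0,0,0,-1,-0.15,-0.3,-0.22,0,0,0,-1,-0.15,-0.3,-0.22,0,0,0,-1,-0.15,-0.3,-0.22,0,0,0,-1]

```text
time_s: 10.33
position: [0.6101, -0.2741, 0.2298]
tool_rot: [[-0.948, 0.318, 0.0], [0.318, 0.948, 0.0], [-0.0, 0.0, -1.0]]
ft_force: [1.2, 0.1, 0.2]
grip_width: 0.0853
```

```bash
python3 go.py .5754 -.0244 .2 161.6
python3 - <<'E'
from h import *
I={}
for n,b in(("side",(290,180,110,90)),("top",(265,140,100,100))):
    x,y,w,h=b; im=eyes.get_image(n)[:,:,::-1];cv2.imwrite(f"pics/{n}6f.png",im);cv2.imwrite(f"pics/{n}6.png",cv2.resize(im[y:y+h,x:x+w],None,fx=6,fy=6,interpolation=cv2.INTER_CUBIC))
E
```

```text
t 10.3333 pos [ 0.6101 -0.2741  0.2298] yaw 161.49 q [ -34.3   34.4   52.9    0.    92.7 -105.8] w 0.0853 F [1.2 0.1 0.2] M [ 0.02  0.03 -0.02]
delta [0.1496, 0.3011, 0.0398, 0.0001, 0.0, -0.0006]
```

View pics/side6.png

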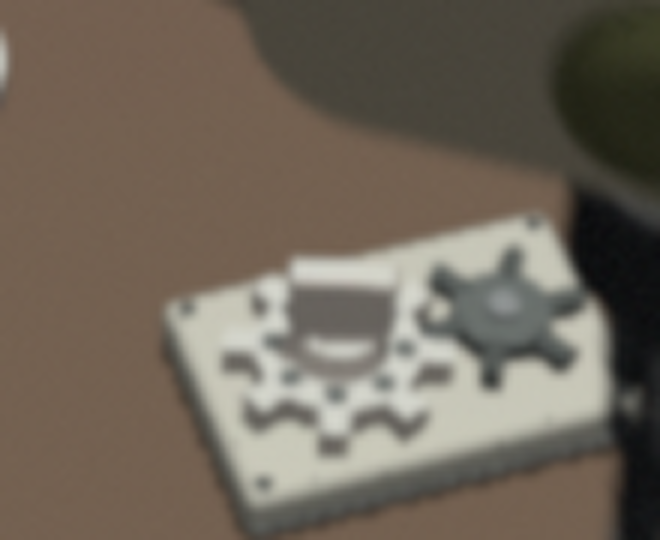

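View pics/top6f.png

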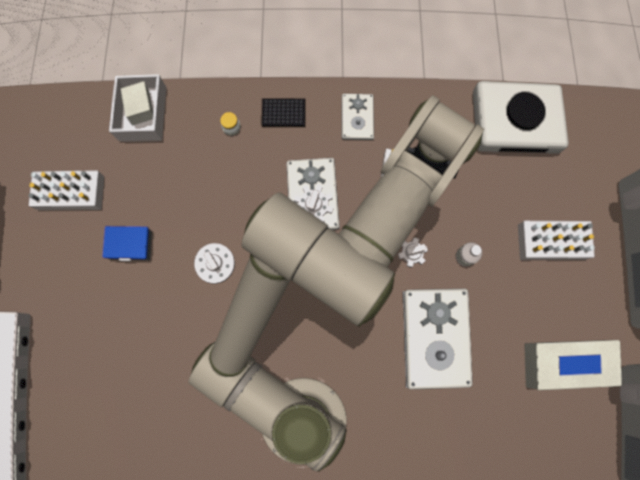

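The wheel is flat and meshed, with the gear tooth at (430,315) in the side crop lying in a gap. The smooth wheel at (214,263) and the small wheel at (413,252) have not moved, and the arm is clear. I'll let it settle and hand in.

>>> jog_arm:
  deltas: [0,0,0,0,0,0,-1,0,0,0,0,0,0,-1,0,0,0,0,0,0,-1]

```text
time_s: 10.68
position: [0.6103, -0.2708, 0.2303]
tool_rot: [[-0.949, 0.316, 0.0], [0.316, 0.949, 0.0], [-0.0, 0.0, -1.0]]
ft_force: [0.0, -0.2, -0.1]
grip_width: 0.0853
```

```bash
python3 go.py .5754 -.0244 .2 161.6; python3 -c "
from rig import close_job;print(close_job())"
```

```text
t 10.6833 pos [ 0.6103 -0.2708  0.2303] yaw 161.57 q [ -34.1   34.2   53.1    0.    92.7 -105.6] w 0.0853 F [ 0.  -0.2 -0.1] M [-0.01 -0.03  0.03]
delta [0.1481, 0.297, 0.0404, 0.0001, 0.0001, -0.0001]
the job is handed in; nothing more can be done
None
```

The large toothed wheel is on the spindle of the middle-sized drive module, meshed with the grey gear, and the job is handed in at about 10.7 s. It reported no verdict.

I gripped the wheel by its bar and turned it about 1.6° to line up with the tooth gaps. I lowered it until it stopped firmly at the expected seat height: TCP z was 0.066, against 0.036 when it stood on the table. I held it there under a light press of about 9 N before letting go, and no rocking was needed.

- **Wheel:** the last side picture, taken after release, shows it flat on the plate with a gear tooth between two of its teeth. In the top view it was mostly hidden by the arm.
- **Bystanders:** the smooth and small wheels are at the same pixels in the top view as at the start. I judged this by eye rather than measuring it again.
- **Arm:** it stood clear of everything, with the wrist force near zero.

No check failed. The two cameras disagreed by 1 to 2.5 mm on the starting positions, which caused no trouble.

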